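# Contact a sample pad through the guard sleeve with a spring probe

## Task

Slide the sample carrier across the granite base by its upright grip, without lifting it, until the circled contact pad on it lies centred under the bore of the brass guard sleeve on the stand's arm, and let the carrier go. Then take the slim spring probe from the rack and lower it upright through the sleeve until its sprung tip is pressed about half way in on that pad; nothing may touch the sleeve (it would short the measurement), and the tip must never be pushed fully in. Finish while still holding the probe there, steady and upright in the middle of the bore with an even gap all round, everything else on the bench left where it was.

Things in the scene. Friction and masses are not known exactly. Their poses are not given: they have to be found in the camera images.
- stand: Fixed stand. Granite plate (x -80 to 150, y -80 to 250 mm), flat top at z = 20 mm. Origin: on the bench under the sleeve axis. 20 mm post, 150 mm high, at x = 118, y = 0 mm, with a 44 mm clamp block (z 45 to 75 mm) and a knob on its -y side (to y = -50 mm); a 22 mm wide arm (z 54 to 66 mm) runs from it to the sleeve, with a small terminal at x = 48 mm (to z = 78 mm).
- guard: Brass guard sleeve, an upright tube open at both ends, fixed to the arm: outside 32 mm, bore 22 mm, 24 mm long. Its origin is the centre of its lower end, 46 mm above the bench, 12 mm above the sample; z is the bore axis, upright. A white insulating collar 44 mm across surrounds it at mid-height (z 53 to 67 mm above the bench).
- bore (a point): Centre of the upper end of the guard sleeve's bore, 70 mm above the bench.
- carrier: Loose aluminium sled, about 0.3 kg, 64 (x) x 140 (y) x 12 mm, flat on the granite, free to slide. Origin: on its underside below the pad; it spans y -34 to 106 mm. White 46 mm coupon at the pad end, its face 14 mm above the underside. Black upright grip centred at y = 80 mm: 12 mm thick (x), 40 mm long (y), its top 50 mm above the underside; its 30 x 52 mm foot ends 16 mm above the underside.
- pad (a point): Centre of the circled contact pad, a 14 mm copper disc flush with the coupon's upper face, with a thin dark circle of 19 mm diameter round it (the four 5 mm squares near the coupon's corners are not it). 14 mm above the carrier's underside, 34 mm above the bench when the carrier lies on the base.
- carrier_grip (a point): Point in the middle of the carrier's upright grip, 36 mm above the carrier's underside (80 mm from the pad along the carrier's y); pinch it across the carrier's x.
- rack: Fixed probe rack 70 x 150 mm, 85 mm high: a white top plate 50 x 150 x 8 mm with two upright 14 mm holes 90 mm apart (at y = -45 and +45 mm) on two end plates. Origin: centre of the underside. One probe stands in each hole, hanging on its collar; which is in which hole varies.
- probe: Loose slim spring probe, about 80 g, upright in the rack. Steel stem 10 mm in diameter, 60 mm long; above it a 24 mm collar, 6 mm thick, resting on the rack's plate; above that a round black handle 18 mm in diameter, 64 mm long (66 to 130 mm above the origin), with an 8 mm high socket on top. Origin: centre of the stem's lower end; z points up to the handle.
- probe_grip (a point): Point on the axis in the middle of the probe's handle, 98 mm above the probe's origin.
- probe_tip (a point): End of the probe's sprung contact pin, a 5 mm brass pin with a round end that stands 12 mm out of the stem's lower end (8 to 4 mm when pressed in by 4 to 8 mm).
- probe_spring (a joint): How far the contact pin is pushed up into the stem, in m: 0 free, 0.008 fully in (its stop). Half way is 0.004. The spring starts at about 0.35 N and adds 0.35 N per mm (about 1.75 N at half way).
- stout_probe: Other probe in the rack, not to be used: stout, with a handle 32 mm in diameter and only 30 mm long (top of it 96 mm above its origin, plus an 8 mm socket, which is 129 mm above the bench), no sprung pin. Origin 60 mm below its collar's underside.
- gauge_block: Bystander: small steel reference cylinder, 24 mm in diameter, 25 mm high, standing on the far left corner of the granite base.
- mount: Bystander: black round resin specimen mount, 32 mm in diameter, 20 mm high, on the bench.
- solvent: Bystander: amber glass bottle, 60 mm in diameter, 125 mm high, on the bench.
- dish: Bystander: flat covered dish, 94 mm in diameter, 15 mm high, on the bench.
- driver: Bystander: screwdriver about 160 mm long, lying on the bench.
- jar: Bystander: small clear jar with a white cap, 48 mm in diameter, 55 mm high, on the bench.
Mind the look-alikes: they are no part of the job. Leave any blue or green look-alike of the carrier alone.

How it is judged:
By the outcome, as a careful person would: the job done as asked, in the order asked, and still so for the second after the job is handed in, while the arm keeps its last pose, push and grip.
It also fails if it takes over 67 s, if anything falls off the work surface, if the arm or the gripper's body presses on something with over 40 N, if the wrist force passes 120 N, or if a joint passes its speed limit or range.

## Robot

A 6-joint arm with a two-finger parallel gripper is mounted at the origin on the work surface. World frame = base frame: x ahead of the robot, y to its left, z up, the work surface at z = 0. Lengths are in mm, angles in rad, forces in N, time in s.
With the tool pointing down it reaches from about 375 to 975 mm from the base axis. Payload 3.8 kg.
Tool frame: the origin (TCP) lies at the very end of the fingers, on their centre line; the grasp point (between the pads) lies 19 mm behind it; z points along the fingers, x is the direction in which the jaws open and shut, and the axes are right-handed (so a half turn about z gives the same grasp; the last joint's range is limited). The gripper opens to 85 mm and grips with 20 to 120 N. Pads are 22 mm wide; open, the fingers measure 114 mm over their backs; the gripper's body (76 mm by 85 mm) begins 54 mm behind the grasp point. The pads swing forward as they close: fully open they stand 13 mm farther back than shut.
Start: joints at [1.242, 0.264, 1.604, -0, 1.274, -0.037], TCP at [194.179, 646.461, 231.28] pointing down, gripper open.
Joint ranges: [-2.63, 2.63], [-0.94, 2.18], [0.31, 2.57], [-1.31, 4.45], [0, 2.66], [-2.55, 2.55]. Speed limits (rad/s): [2.57, 2.57, 3.14, 3.14, 3.14, 3.14].

## Interface

Orientations are given as a rotation vector (axis times angle).
In Python, from station import robot, imaging, workorder gives the robot as it stands.
- The arm moves only by the tool play_rows, never from a script. Its argument "motion" is one flat list of numbers, 6 for each row, row after row: the shift along the tool's x, y, z in units of 25 mm (1.0 is 25 mm), then the turn, a rotation vector about the tool's x, y, z in rad. A call has 1 to 10 rows; each row is the pose to reach, as a shift and turn from the pose commanded when the call began, along the tool's axes at that moment; what a row does not reach only later rows make up. A row lasts 1/8 s, in which the tool goes at most 62.5 mm and 10.7 degrees, less where a joint would pass 70% of its speed; a pose out of reach is approached as far as the arm can. A call with a gripper value outside its range is refused whole. "hand" is the closure, from 0 (fully open) to 1 (shut), set as the call begins (left out, the last holds). The fingers move at their own pace and stop on an object; the grip force is fixed at half the most. Time passes only in rows, so rows that repeat a pose let the fingers close. It gives the time, the measured TCP pose, the force and the opening at its end, in the units of the state.
- robot.sense(): the state, without advancing time (a new reading comes with each control period).
- imaging.read_camera(name): name is "scene" or "top" or "wrist"; returns (picture, depth): 384x512x3 uint8, blue, green, red; 384x512 float32, mm along the optical axis (not along the pixel's ray), 0 where there is no reading.
- imaging.get_calibration(name): a dict with "fx", "fy", "cx", "cy" (pixels), "extrinsics" (4x4, takes a point from world to camera coordinates). Camera axes: x right, y up, looking along -z (the intrinsics and any distortion apply to the point x, -y, -z); pixel columns grow to the right and rows downward; lengths in mm; the calibration is good to about 2 mm. The wrist camera is an equidistant fisheye: a pixel r from the principal point sees the ray r / f radians off the axis. A picture is of the moment at which its call begins: read the wrist's pose just before it. get_calibration takes no time and is no camera call; for the wrist camera it gives the pose at the moment of the call.
- workorder.close_job(): hands the job in, once; it reports no verdict.
The state is a dict: "t": time; "q": joint angles; "dq": joint speeds; "effort": joint torques, N m; "eef_pos": TCP position; "orientation": TCP orientation; "wrist_force": force on the tool from outside, world axes, zero at the start; "torque": the same for the moment, N m; "gripper_width": opening from 0.0 (shut) to 1.0 (fully open).
Only numpy, scipy, OpenCV 4.12 (cv2) and the standard library are available. Lean on these libraries where they do the work, as an engineer would, in place of code of your own. Each camera call takes 0.05 s, during which the arm holds its last target.

## Working session

There is one attempt and no reset: what is moved stays moved. The work goes in short steps, Python scripts to look and compute and a tool call to move; the robot and the scene stay as the last step left them, time stands still between calls to the robot, and variables do not carry over. Pictures are saved under pics/ and viewed, and the job is handed in when it is done.

Besides the shell and the picture viewer there is one more tool, called after "Emit:" as name(argument=value, ...), one argument or row to a line, values as JSON. play_rows: Moves the arm, as the interface text tells. Its arguments: {"type":"object","properties":{"motion":{"type":"array","items":{"type":"number"}},"hand":{"type":"number"}},"required":["motion"]}

```bash
ls; mkdir -p pics; cat > h.py <<'E'
import numpy as np, cv2
from scipy.spatial.transform import Rotation as R
from station import robot, imaging, workorder
def snap(n,f):
    c=imaging.get_calibration(n); p,d=imaging.read_camera(n)
    cv2.imwrite(f'pics/{f}.png',p); np.savez(f'pics/{f}.npz',d=d,p=p,E=c['extrinsics'],k=[c['fx'],c['fy'],c['cx'],c['cy']])
    return c,p,d
def load(f):
    return np.load(f'pics/{f}.npz')
def px2w(f,u,v,z=None,d=None):
    a=load(f);fx,fy,cx,cy=a['k'];E=a['E']
    ray=np.array([(u-cx)/fx,-(v-cy)/fy,-1.0])
    if z is None:
        dd=d if d is not None else a['d'][int(round(v)),int(round(u))]
        pc=ray*dd; return (np.linalg.inv(E)@np.r_[pc,1])[:3]
    Ei=np.linalg.inv(E);o=Ei[:3,3];r=Ei[:3,:3]@ray
    return o+r*(z-o[2])/r[2]
def w2px(f,P):
    a=load(f);fx,fy,cx,cy=a['k'];p=a['E']@np.r_[P,1]
    return np.array([cx+fx*p[0]/-p[2],cy-fy*p[1]/-p[2]])
def crop(f,x0,y0,x1,y1,s,o):
    p=load(f)['p'][y0:y1,x0:x1];cv2.imwrite(f'pics/{o}.png',cv2.resize(p,None,fx=s,fy=s,interpolation=cv2.INTER_CUBIC))
E
python3 - <<'E'
from h import *
s=robot.sense();print(s)
for n in['scene','top']:
    c,p,d=snap(n,n+'0');print(c)
print(imaging.get_calibration('wrist'))
E
```

```text
pics
{'t': 0.0, 'q': array([ 1.24209371e+00,  2.64787662e-01,  1.60539921e+00,  3.56670441e-06,
        1.27370200e+00, -3.68932640e-02]), 'dq': array([-5.34739623e-04,  9.37741482e-05,  1.20441676e-03,  5.18829659e-04,
       -1.60812411e-04,  1.05070262e-03]), 'effort': array([-5.69441290e-04, -5.15115094e+01, -3.67311251e+01,  2.23704797e-04,
        1.32822039e-02,  4.81743541e-05]), 'eef_pos': array([193.94326423, 645.75954162, 229.92516742]), 'orientation': array([ 2.51976592,  1.87409105, -0.0029734 ]), 'wrist_force': array([-0.09143343, -0.51842617, -1.14399595]), 'torque': array([-0.02108859, -0.00608824,  0.0071872 ]), 'gripper_width': 0.999098217596789}
{'fx': 348.60066368879444, 'fy': 348.60066368879444, 'cx': 254.952856575048, 'cy': 196.29465624199472, 'extrinsics': array([[-5.90768142e-01,  8.06750622e-01,  1.21010506e-02,
         3.29740244e+02],
       [-5.48233630e-01, -4.12374723e-01,  7.27589840e-01,
         1.91844383e+02],
       [ 5.91973723e-01,  4.23202695e-01,  6.85905671e-01,
        -1.39145506e+03],
       [ 0.00000000e+00,  0.00000000e+00,  0.00000000e+
[... 247 characters left out ...]
97396e-01,  2.70748455e-02,  5.71677328e-02,
        -4.96871534e+02],
       [-5.62424417e-02, -3.37857867e-02,  9.97845333e-01,
        -1.07303973e+03],
       [ 0.00000000e+00,  0.00000000e+00,  0.00000000e+00,
         1.00000000e+00]])}
{'fx': 297.3186396354542, 'fy': 297.3186396354542, 'cx': 252.2244998875745, 'cy': 192.97235222433483, 'extrinsics': array([[ 2.87913995e-01,  9.57653538e-01, -2.28732065e-03,
        -6.72978761e+02],
       [-9.05840539e-01,  2.71560107e-01, -3.25127706e-01,
         4.09378102e+01],
       [-3.10738554e-01,  9.56807646e-02,  9.45667353e-01,
        -3.80889440e+02],
       [ 0.00000000e+00,  0.00000000e+00,  0.00000000e+00,
         1.00000000e+00]])}
```

```bash
ls -la pics
```

```text
total 3152
drwxr-xr-x 2 agent agent    4096 Dec  6 13:20 .
drwxr-xr-x 3 agent agent    4096 Dec  6 13:19 ..
-rw-r--r-- 1 agent agent 1377374 Dec  6 13:20 scene0.npz
-rw-r--r-- 1 agent agent  241219 Dec  6 13:20 scene0.png
-rw-r--r-- 1 agent agent 1377374 Dec  6 13:20 top0.npz
-rw-r--r-- 1 agent agent  213635 Dec  6 13:20 top0.png
```

View pics/scene0.png

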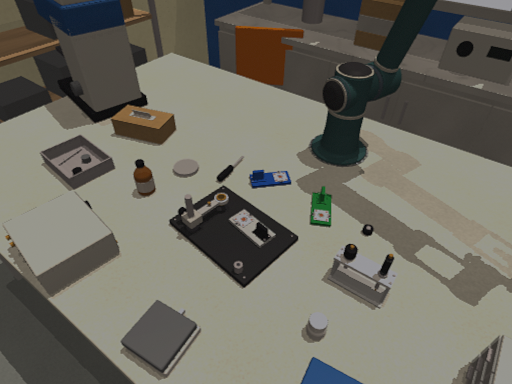

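View pics/top0.png

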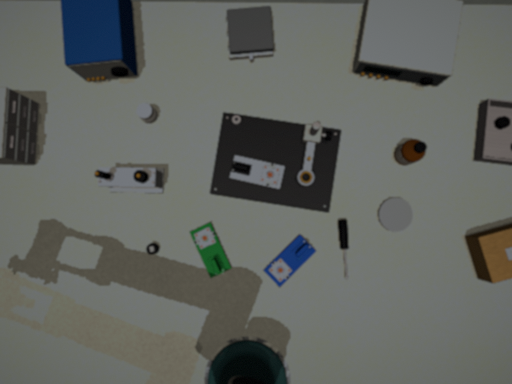

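```bash
python3 - <<'E'
from h import *
crop('top0',200,105,350,215,5,'c1'); crop('top0',80,145,180,205,7,'c2');crop('scene0',320,230,410,305,8,'c3');crop('scene0',160,180,305,280,5,'c4')
E
```

```text
(no output)
```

View pics/c1.png

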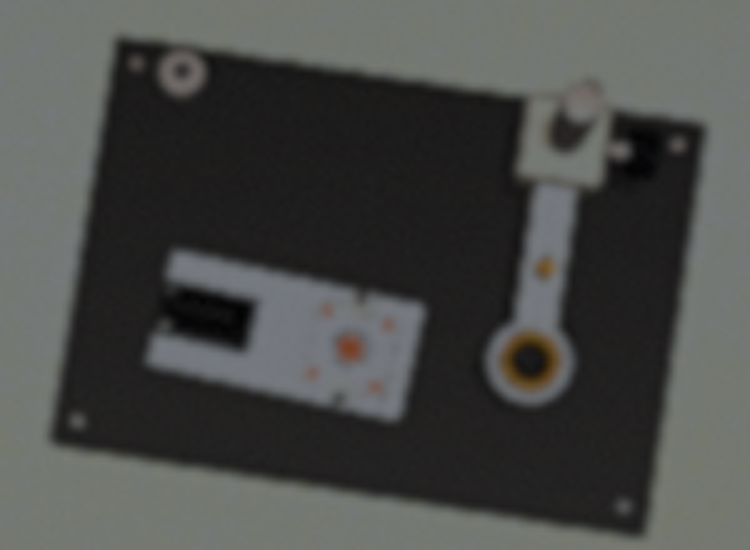

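View pics/c2.png

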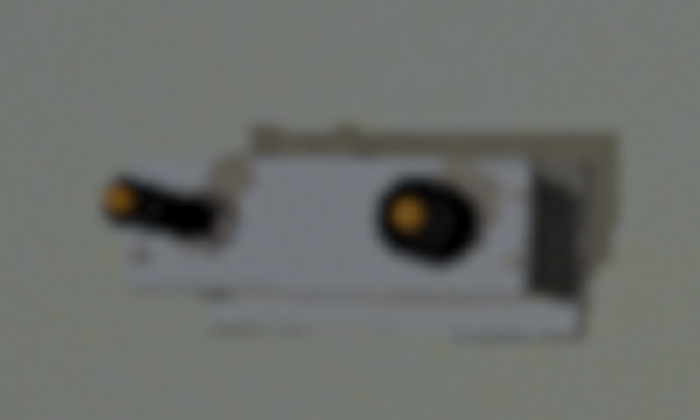

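View pics/c3.png

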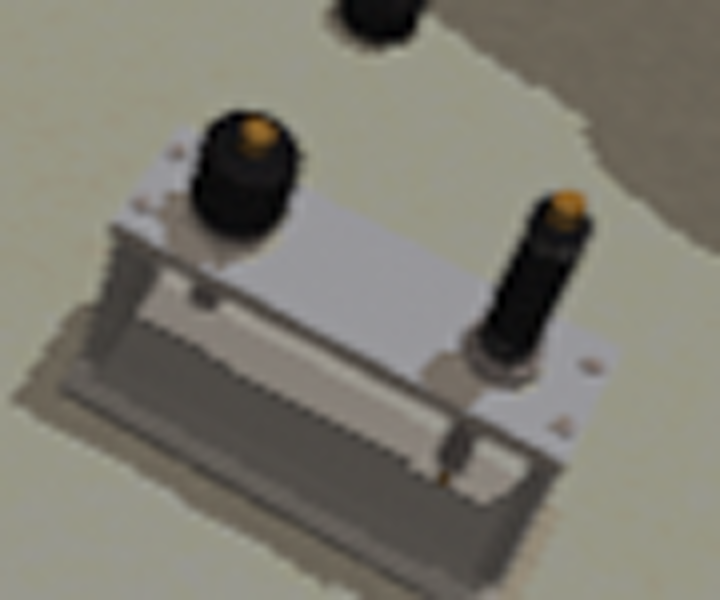

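View pics/c4.png

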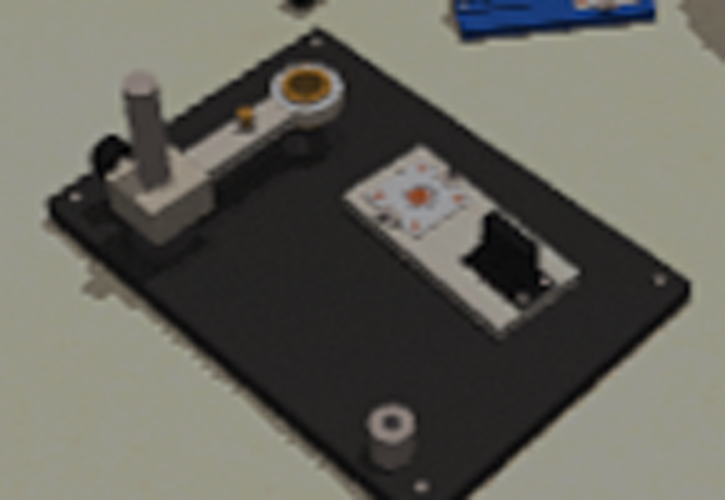

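```bash
cat >> h.py <<'E'
def cz(f,pts,off,s,z): return np.array([px2w(f,(u+.5)/s-.5+off[0],(v+.5)/s-.5+off[1],z=z) for u,v in pts])
E
python3 - <<'E'
from h import *
np.set_printoptions(precision=1,suppress=True)
T=lambda p,z:cz('top0',p,(200,105),5,z)
S=lambda p,z:cz('scene0',p,(160,180),5,z)
c=T([(118,40),(705,125),(643,533),(53,440)],20);print('granite',c)
# stand local corners: x -80..150,y -80..250 ; fit
L=np.array([(150,250),(150,-80),(-80,-80),(-80,250)],float)
def fit(L,W):
    a=L-L.mean(0);b=W[:,:2]-W[:,:2].mean(0)
    th=np.arctan2((a[:,0]*b[:,1]-a[:,1]*b[:,0]).sum(),(a*b).sum())
    Rm=np.array([[np.cos(th),-np.sin(th)],[np.sin(th),np.cos(th)]]);t=W[:,:2].mean(0)-Rm@L.mean(0)
    print('res',np.linalg.norm(L@Rm.T+t-W[:,:2],axis=1));return th,t
print('stand',fit(L,c))
cs=S([(318,30),(692,287),(50,205)],20);print('granite scene',cs);print(fit(np.array([(-80,-80),(-80,250),(150,-80)],float),cs))
print('bore',T([(530,360)],70),S([(308,86)],70))
k=T([(171,250),(427,303),(402,422),(147,365)],32);print('carrier',k)
Lk=np.array([(32,106),(32,-34),(-32,-34),(-32,106)],float);print(fit(Lk,k))
ks=S([(420,146),(578,272),(503,338),(345,195)],32);print(ks);print(fit(np.array([(-32,-34),(-32,106),(32,106),(32,-34)],float),ks))
print('pad',T([(351,348)],34),S([(419,196)],34))
C=lambda p,z:cz('top0',p,(80,145),7,z)
D=lambda p,z:cz('scene0',p,(320,230),8,z)
# collar underside at z=85? probe origin z=25 ; socket top 138+25=163
print('probe top',C([(122,198)],163),D([(570,200)],163),'stout',C([(408,214)],129),D([(260,130)],129))
print('collar center z91?',D([(505,362)],88))
print('rack plate',D([(110,228),(560,465),(190,130),(612,348)],85))
E
```

```text
granite [[ 723.3   86.6   20. ]
 [ 682.8 -236.8   20. ]
 [ 459.1 -207.2   20. ]
 [ 500.8  114.8   20. ]]
res [3.7 2.8 3.6 3.7]
stand (np.float64(-0.12739397436085304), array([ 546. , -140.5]))
granite scene [[ 463.4 -204.    20. ]
 [ 506.   118.8   20. ]
 [ 686.2 -231.    20. ]]
res [1.9 4.1 4.8]
(np.float64(-0.13039524815775894), array([ 551.3, -135.6]))
bore [[ 546.1 -139.8   70. ]] [[ 548.8 -137.1   70. ]]
carrier [[605.2  52.3  32. ]
 [579.6 -87.2  32. ]
 [514.9 -75.3  32. ]
 [542.1  63.3  32. ]]
res [1.2 1.  1.4 0.4]
(np.float64(-0.1857386125433905), array([553.8, -47.1]))
[[519.  -73.3  32. ]
 [545.6  63.7  32. ]
 [611.5  56.9  32. ]
 [579.7 -84.2  32. ]]
res [1.6 2.  4.5 2.1]
(np.float64(-0.19540011855902878), array([557. , -44.5]))
pad [[554.  -46.8  34. ]] [[554.8 -46.5  34. ]]
probe top [[532.4 368.1 163. ]] [[534.1 369.8 163. ]] stout [[532.8 280.1 129. ]] [[534.9 280.6 129. ]]
collar center z91? [[538.  372.3  88. ]]
rack plate [[562.7 251.1  85. ]
 [560.7 399.   85. ]
 [510.8 254.1  85. ]
 [510.8 396.9  85. ]]
```

```bash
cat >> h.py <<'E'
def down(yaw): # tool x at world angle yaw, z down
    x=np.array([np.cos(yaw),np.sin(yaw),0]);z=np.array([0,0,-1.]);return np.c_[x,np.cross(z,x),z]
def state():
    s=robot.sense();return np.array(s['eef_pos']),R.from_rotvec(s['orientation']).as_matrix(),s
def plan(target,yaw=None,Rt=None,cmd=None):
    p,M,s=state()
    if cmd is not None: p,M=cmd
    if Rt is None:
        Rt=M if yaw is None else down(yaw)
    sh=M.T@(np.array(target)-p)/25; tr=R.from_matrix(M.T@Rt).as_rotvec()
    print('t',round(s['t'],2),'pos',p.round(1),'yaw',round(np.arctan2(M[1,0],M[0,0]),4),'tilt',(M[:2,2]).round(4),'gw',round(s['gripper_width'],3),'F',np.round(s['wrist_force'],1))
    print('shift',sh.round(3),'turn',tr.round(4),'q',s['q'].round(2))
def fish(f,u,v,z):
    a=load(f);fx,fy,cx,cy=a['k'];x=(u-cx)/fx;y=(v-cy)/fy;r=np.hypot(x,y)
    d=np.array([x/r*np.sin(r),-y/r*np.sin(r),-np.cos(r)]) if r>1e-9 else np.array([0,0,-1.])
    Ei=np.linalg.inv(a['E']);o=Ei[:3,3];w=Ei[:3,:3]@d;return o+w*(z-o[2])/w[2]
def wfish(f,P):
    a=load(f);fx,fy,cx,cy=a['k'];p=a['E']@np.r_[P,1];q=np.array([p[0],-p[1],-p[2]]);th=np.arctan2(np.hypot(q[0],q[1]),q[2]);n=np.hypot(q[0],q[1])
    return np.array([cx+fx*th*q[0]/n,cy+fy*th*q[1]/n])
E
python3 - <<'E'
from h import *
np.set_printoptions(suppress=True,precision=3)
for y in(-0.187,-0.187+np.pi): plan([575,-20,260],y)
s=robot.sense();E=imaging.get_calibration('wrist')['extrinsics'];Ei=np.linalg.inv(E);M=R.from_rotvec(s['orientation']).as_matrix()
print('cam in tool',M.T@(Ei[:3,3]-s['eef_pos']),'axis',M.T@(-Ei[:3,2]))
print(M)
E
```

```text
t 0.1 pos [194.  645.8 230.1] yaw 1.279 tilt [-0.001 -0.002] gw 1.001 F [-0.  -0.4 -0.2]
shift [-21.126  22.258  -1.153] turn [0.002 0.002 1.466] q [ 1.24  0.26  1.61 -0.    1.27 -0.04]
t 0.1 pos [194.  645.8 230.1] yaw 1.279 tilt [-0.001 -0.002] gw 1.001 F [-0.  -0.4 -0.2]
shift [-21.126  22.258  -1.153] turn [-0.002  0.002 -1.676] q [ 1.24  0.26  1.61 -0.    1.27 -0.04]
cam in tool [  -0.756  -84.942 -141.891] axis [-0.     0.325  0.946]
[[ 0.288  0.958 -0.001]
 [ 0.958 -0.288 -0.002]
 [-0.002 -0.    -1.   ]]
```

Emit:
play_rows(
  motion=[-1,1.05,-0.2,0,0,0.08,-2.2,2.3,-0.5,0,0,0.16,-3.5,3.6,-0.8,0,0,0.24,-4.7,4.9,-1.1,0,0,0.33,-5.9,6.2,-1.1,0,0,0.41,-7.1,7.5,-1.1,0,0,0.49,-8.3,8.8,-1.1,0,0,0.57,-9.5,10.1,-1.1,0,0,0.66,-10.7,11.3,-1.1,0,0,0.74],
  hand=0,
)

```text
t: 1.23
eef_pos: [388.1, 307.5, 258.3]
orientation: [3.029, 0.832, -0.001]
wrist_force: [0.7, 0.3, -0.0]
gripper_width: 1.006
```

```bash
python3 - <<'E'
from h import *
plan([575,-20,260],-0.187)
E
```

```text
t 1.23 pos [388.1 307.5 258.3] yaw 0.5362 tilt [-0.0004 -0.0004] gw 1.006 F [ 0.7  0.3 -0. ]
shift [-0.266 15.079 -0.064] turn [3.000e-04 5.000e-04 7.232e-01] q [ 0.62 -0.1   1.94 -0.    1.3   0.08]
```

Emit:
play_rows(
  motion=[0,1.7,0,0,0,0.08,0,3.4,0,0,0,0.16,0,5.1,0,0,0,0.24,0,6.8,0,0,0,0.32,-0.1,8.5,0,0,0,0.41,-0.2,10.2,0,0,0,0.49,-0.2,11.9,0,0,0,0.57,-0.27,13.6,-0.06,0,0,0.65,-0.27,15.08,-0.06,0,0,0.723,-0.27,15.08,-0.06,0,0,0.723],
)

```text
t: 2.48
eef_pos: [576.0, -20.1, 259.5]
orientation: [3.127, -0.294, -0.002]
wrist_force: [0.6, 0.1, -0.5]
gripper_width: 0.995
```

```bash
python3 - <<'E'
from h import *
plan([575,-20,260],-0.187)
snap('wrist','w1')
E
```

```text
t 2.48 pos [576.  -20.1 259.5] yaw -0.1872 tilt [-0.001  -0.0004] gw 0.995 F [ 0.6  0.1 -0.5]
shift [-0.042  0.003 -0.02 ] turn [ 0.0005  0.0009 -0.0002] q [-0.08  0.06  1.78 -0.    1.3   0.11]
```

View pics/w1.png

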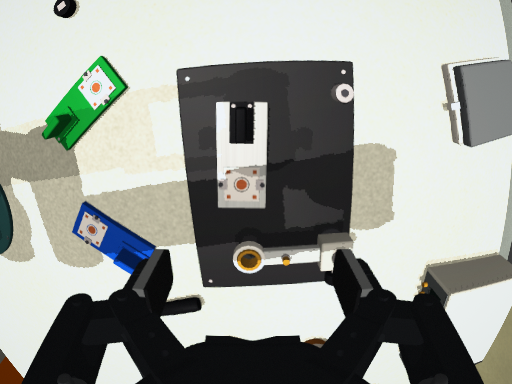

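```bash
python3 - <<'E'
from h import *
crop('w1',205,90,285,280,4,'c5')
E
```

```text
(no output)
```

View pics/c5.png

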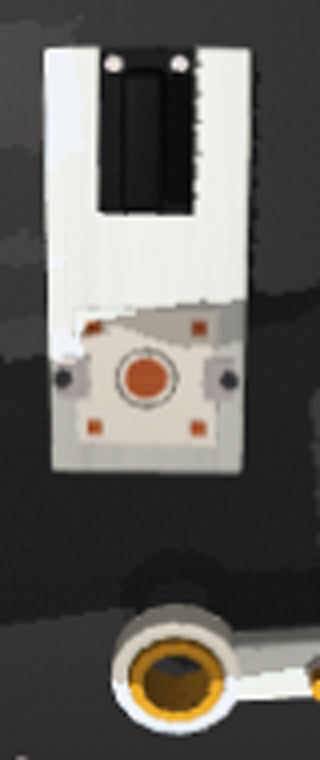

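```bash
cat >> h.py <<'E'
def cf(f,pts,off,s,z): return np.array([fish(f,(u+.5)/s-.5+off[0],(v+.5)/s-.5+off[1],z) for u,v in pts])
E
python3 - <<'E'
from h import *
np.set_printoptions(precision=1,suppress=True)
W=lambda p,z:cf('w1',p,(205,90),4,z)
print('pad',W([(147,378)],34),'bore',W([(177,680)],70))
print('carrier corners',W([(42,47),(250,47),(242,472),(52,472)],32))
print('grip top corners',W([(122,70),(162,70),(162,207),(122,207)],70))
print('pred grip center top', )
E
```

```text
pad [[555.2 -47.8  34. ]] bore [[ 547.7 -139.5   70. ]]
carrier corners [[544.   62.4  32. ]
 [606.6  50.   32. ]
 [579.7 -86.6  32. ]
 [517.  -74.8  32. ]]
grip top corners [[569.2  51.5  70. ]
 [580.   49.4  70. ]
 [572.6  11.5  70. ]
 [561.6  13.6  70. ]]
pred grip center top
```

```bash
python3 - <<'E'
from h import *
plan([570.8,31.5,130],-0.19);plan([570.8,31.5,42],-0.19)
E
```

```text
t 2.52 pos [575.3 -18.8 259.5] yaw -0.1856 tilt [-0.0016  0.0004] gw 1.001 F [-0.8 -1.2 -0.7]
shift [-0.541 -1.945  5.18 ] turn [-0.0001  0.0017  0.0044] q [-0.08  0.06  1.79  0.    1.3   0.11]
t 2.52 pos [575.3 -18.8 259.5] yaw -0.1856 tilt [-0.0016  0.0004] gw 1.001 F [-0.8 -1.2 -0.7]
shift [-0.536 -1.944  8.7  ] turn [-0.0001  0.0017  0.0044] q [-0.08  0.06  1.79  0.    1.3   0.11]
```

Emit:
play_rows(
  motion=[-0.2,-0.6,1.5,0,0,0.003,-0.4,-1.3,3,0,0,0.003,-0.55,-1.92,4.5,0,0,0.003,-0.55,-1.92,5.2,0,0,0.003,-0.55,-1.92,5.2,0,0,0.003],
)

```text
t: 3.15
eef_pos: [569.4, 32.0, 129.0]
orientation: [3.128, -0.291, -0.005]
wrist_force: [-0.4, 0.6, -0.7]
gripper_width: 1.004
```

```bash
python3 - <<'E'
from h import *
snap('wrist','w2')
plan([570.8,31.5,42],-0.19)
E
```

```text
t 3.2 pos [570.8  31.8 130.7] yaw -0.1863 tilt [-0.     -0.0002] gw 1.001 F [ 0.3 -0.2  0.4]
shift [2.000e-03 9.000e-03 3.546e+00] turn [0.0002 0.     0.0037] q [ 0.01  0.15  1.93 -0.    1.06  0.2 ]
```

View pics/w2.png

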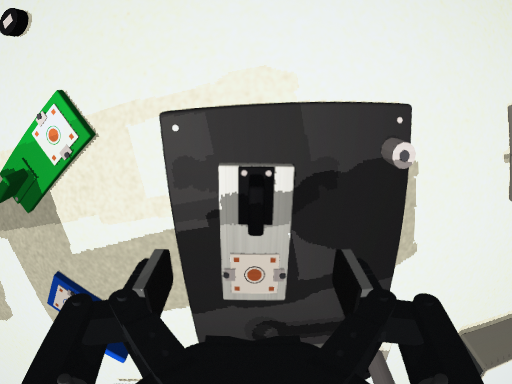

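Emit:
play_rows(
  motion=[0,0,1,0,0,0.002,0,0,2,0,0,0.002,0,0,3,0,0,0.002,0,0,3.5,0,0,0.002,0,0,3.5,0,0,0.002,0,0,3.5,0,0,0.002],
)

```text
t: 3.95
eef_pos: [572.1, 31.6, 44.3]
orientation: [-3.127, 0.297, -0.004]
wrist_force: [0.1, -0.2, 0.5]
gripper_width: 0.999
```

```bash
python3 - <<'E'
from h import *
snap('wrist','w3')
plan([570.8,31.5,42],-0.19)
crop('w3',130,120,380,300,3,'c6')
E
```

```text
t 4.0 pos [572.2  31.6  44.4] yaw -0.1891 tilt [0.0027 0.    ] gw 0.999 F [ 0.2  0.5 -0.2]
shift [-0.053  0.015  0.095] turn [-0.0005 -0.0027  0.0009] q [ 0.01  0.26  1.99 -0.    0.89  0.2 ]
```

View pics/c6.png

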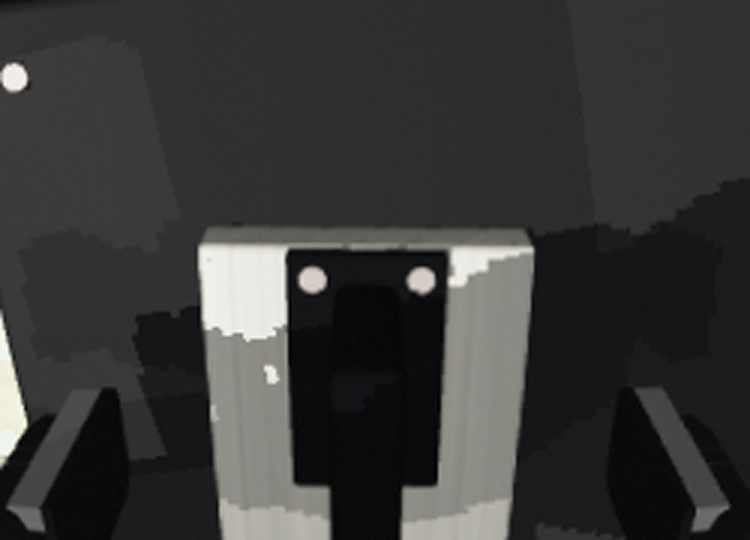

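Emit:
play_rows(
  motion=[0,0,0,0,0,0,0,0,0,0,0,0,0,0,0,0,0,0,0,0,0,0,0,0,0,0,0,0,0,0,0,0,0,0,0,0,0,0,0,0,0,0,0,0,0,0,0,0],
  hand=1,
)

```text
t: 5.0
eef_pos: [571.0, 31.7, 43.0]
orientation: [-3.127, 0.296, -0.001]
wrist_force: [-0.1, 1.0, 1.8]
gripper_width: 0.129
```

```bash
python3 - <<'E'
from h import *
snap('wrist','w4')
plan([570.8,31.5,42],-0.19)
E
```

```text
t 5.05 pos [571.   31.7  43. ] yaw -0.189 tilt [0.0005 0.    ] gw 0.127 F [-0.3  0.5  2.9]
shift [-0.007  0.011  0.039] turn [-0.0001 -0.0005  0.001 ] q [0.01 0.26 1.99 0.   0.89 0.2 ]
```

View pics/w4.png

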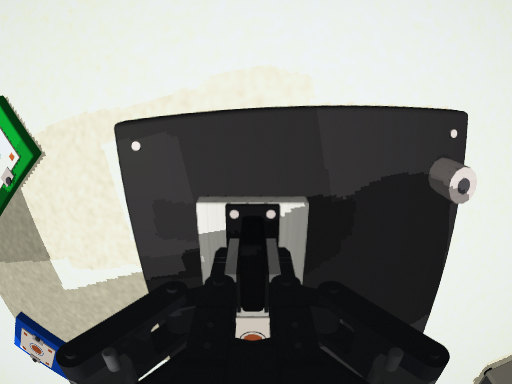

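Emit:
play_rows(
  motion=[0.02,0.2,0,0,0,0,0.06,0.6,0,0,0,0,0.12,1.1,0,0,0,0,0.17,1.6,0,0,0,0,0.23,2.1,0,0,0,0,0.28,2.6,0,0,0,0,0.33,3.1,0,0,0,0,0.37,3.45,0,0,0,0,0.393,3.67,0,0,0,0,0.393,3.67,0,0,0,0],
)

```text
t: 6.3
eef_pos: [563.2, -61.6, 43.0]
orientation: [3.127, -0.297, 0.0]
wrist_force: [0.4, 0.6, 5.3]
gripper_width: 0.128
```

```bash
python3 - <<'E'
from h import *
snap('top','t2')
plan([571-7.6,31.7-92,43])
crop('t2',220,120,350,215,6,'c7')
E
```

```text
t 6.35 pos [563.2 -61.6  43. ] yaw -0.1891 tilt [ 0.0002 -0.0012] gw 0.128 F [ 0.1 -0.4  5.2]
shift [-0.003 -0.054 -0.001] turn [0. 0. 0.] q [-0.15  0.25  2.   -0.    0.89  0.04]
```

View pics/c7.png

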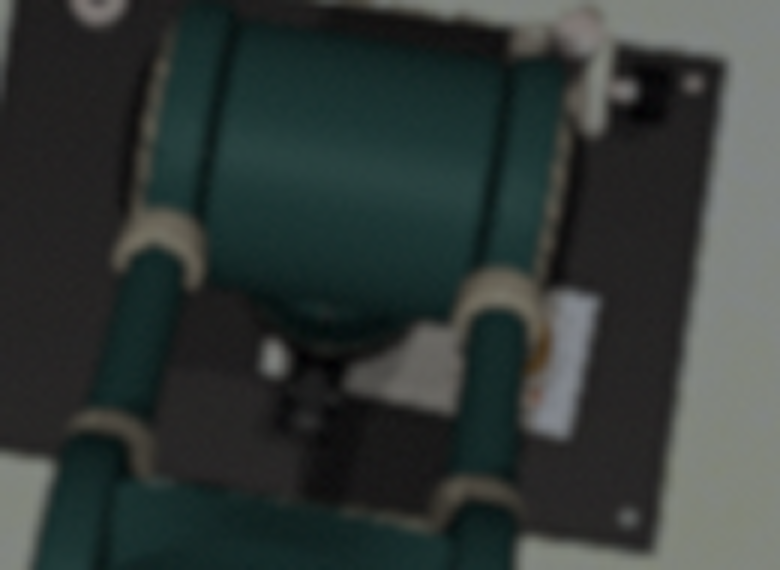

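Emit:
play_rows(
  motion=[0,0,0,0,0,0,0,0,0,0,0,0,0,0,0,0,0,0,0,0,0,0,0,0,0,0,0,0,0,0,0,0,-1,0,0,0,0,0,-2,0,0,0,0,0,-4,0,0,0],
  hand=0,
)

```text
t: 7.35
eef_pos: [561.0, -59.9, 141.3]
orientation: [-3.127, 0.296, 0.008]
wrist_force: [0.5, -0.2, -0.6]
gripper_width: 1.001
```

```bash
python3 - <<'E'
from h import *
plan([563,-40,300])
# where's the TCP so camera axis hits bore, cam in tool (-.8,-85,-142), axis tilt .325 in +y tool
E
```

```text
t 7.35 pos [561.  -59.9 141.3] yaw -0.1888 tilt [-0.0053  0.0007] gw 1.001 F [ 0.5 -0.2 -0.6]
shift [-0.107 -0.795 -6.346] turn [0. 0. 0.] q [-0.15  0.13  1.93 -0.    1.08  0.04]
```

```bash
python3 - <<'E'
from h import *
plan([530,-223,150],-0.189)
E
```

```text
t 7.35 pos [561.  -59.9 141.3] yaw -0.1888 tilt [-0.0053  0.0007] gw 1.001 F [ 0.5 -0.2 -0.6]
shift [ 3.000e-03  6.641e+00 -3.450e-01] turn [0.0003 0.0054 0.0002] q [-0.15  0.13  1.93 -0.    1.08  0.04]
```

Emit:
play_rows(
  motion=[0,1,-0.35,0,0,0,0,2.2,-0.35,0,0,0,0,3.5,-0.35,0,0,0,0,4.8,-0.35,0,0,0,0,6,-0.35,0,0,0,0,6.64,-0.35,0,0,0,0,6.64,-0.35,0,0,0,0,6.64,-0.35,0,0,0],
)

```text
t: 8.35
eef_pos: [532.1, -222.5, 151.4]
orientation: [-3.127, 0.296, 0.0]
wrist_force: [1.2, 1.2, -0.5]
gripper_width: 0.996
```

```bash
python3 - <<'E'
from h import *
plan([530,-223,150],-0.189)
snap('wrist','w5')
snap('top','t3');snap('scene','s3')
crop('w5',150,30,350,150,4,'c8')
crop('t3',220,120,350,215,6,'c9')
crop('s3',160,180,305,280,5,'c10')
E
```

```text
t 8.35 pos [ 532.1 -222.5  151.4] yaw -0.1887 tilt [-0.0001  0.0006] gw 0.996 F [ 1.2  1.2 -0.5]
shift [-0.078  0.035  0.058] turn [-0.0006  0.0002  0.0003] q [-0.44  0.14  1.9   0.    1.1  -0.25]
```

View pics/w5.png

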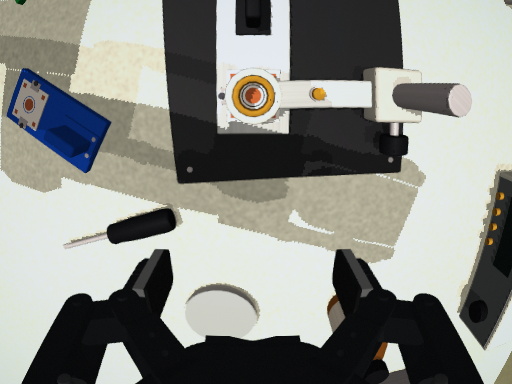

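View pics/c8.png

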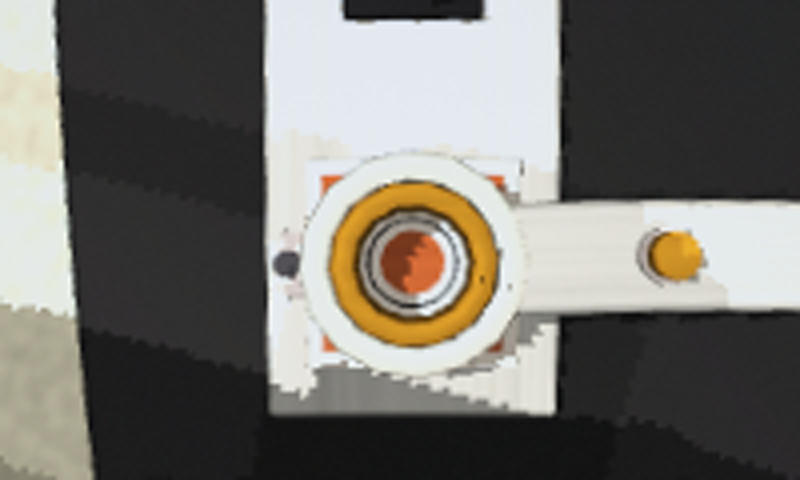

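View pics/c9.png

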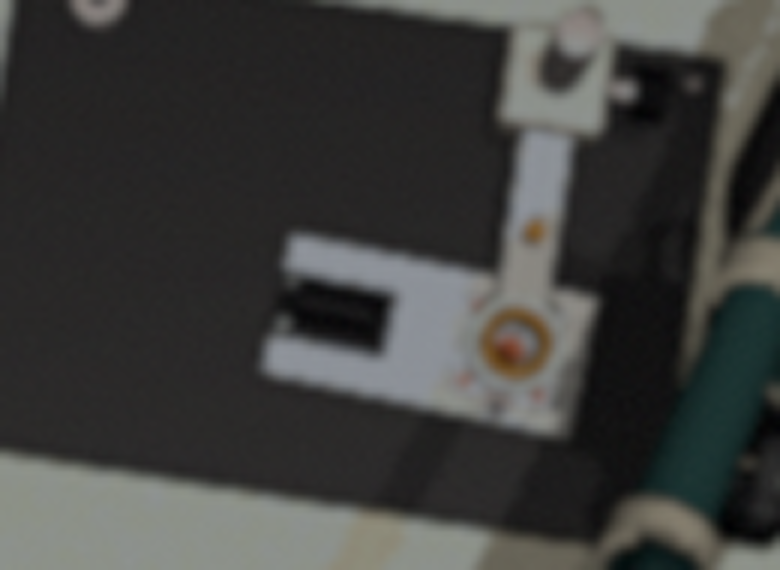

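```bash
python3 - <<'E'
from h import *
np.set_printoptions(precision=2,suppress=True)
p=load('w5')['p'][75:118,228:280]
hsv=cv2.cvtColor(p,cv2.COLOR_BGR2HSV)
br=cv2.inRange(hsv,(14,120,100),(28,255,255));co=cv2.inRange(hsv,(3,100,60),(13,255,255))
for n,m,z in(('brass',br,70),('copper',co,34)):
    nn,lab,st,ce=cv2.connectedComponentsWithStats(m)
    i=1+np.argmax(st[1:,4]);c,_=cv2.findContours((lab==i).astype(np.uint8),cv2.RETR_EXTERNAL,cv2.CHAIN_APPROX_NONE)
    c=max(c,key=len).reshape(-1,2)
    W=np.array([fish('w5',u+228,v+75,z)[:2] for u,v in c])
    (x,y),r=cv2.minEnclosingCircle(W.astype(np.float32)); A=np.c_[2*W,np.ones(len(W))];s=np.linalg.lstsq(A,(W**2).sum(1),rcond=None)[0]
    print(n,st[i],c.mean(0)+[228,75],'circle',s[:2],np.sqrt(s[2]+s[0]**2+s[1]**2),(x,y),r)
    g=np.argwhere(lab==i)[:,::-1]
for u,v in((413,263.5),):print(cf('w5',[(413,263.5)],(150,30),4,70),cf('w5',[(413,262.5),(415,262)],(150,30),4,34))
E
```

```text
brass [  4   1  43  41 693] [252.94  95.58] circle [ 546.79 -141.52] 15.112572194123812 (546.9010009765625, -141.4393768310547) 15.568580627441406
copper [ 17  13  16  16 194] [252.55  95.1 ] circle [ 546.71 -141.17] 6.4133329210108325 (546.6242065429688, -141.27523803710938) 6.727548122406006
[[ 546.82 -141.4    70.  ]] [[ 546.94 -141.29   34.  ]
 [ 547.38 -141.26   34.  ]]
```

Emit:
play_rows(
  motion=[0,0,-1.5,0,0,0,-0.3,-1.5,-3,0,0,0,-0.8,-3.5,-3.72,0,0,0,-1.2,-5.5,-3.72,0,0,0,-1.7,-7.5,-3.72,0,0,0,-2.1,-9.5,-3.72,0,0,0,-2.5,-11.5,-3.72,0,0,0,-3,-13.5,-3.72,0,0,0,-3.4,-15.5,-3.72,0,0,0,-3.9,-17.5,-3.72,0,0,0],
)

```text
t: 9.75
eef_pos: [517.8, 227.1, 244.7]
orientation: [-3.128, 0.295, -0.001]
wrist_force: [1.0, -0.9, -0.4]
gripper_width: 1.003
```

```bash
python3 - <<'E'
from h import *
plan([517,287,244],-0.189)
E
```

```text
t 9.75 pos [517.8 227.1 244.7] yaw -0.1879 tilt [0.0005 0.0002] gw 1.003 F [ 1.  -0.9 -0.4]
shift [-0.481 -2.348  0.028] turn [-0.0003 -0.0004  0.0011] q [ 0.37  0.05  1.83 -0.    1.27  0.56]
```

Emit:
play_rows(
  motion=[-0.25,-1.2,0,0,0,0,-0.48,-2.35,0,0,0,0,-0.48,-2.35,0,0,0,0,-0.48,-2.35,0,0,0,0],
)

```text
t: 10.25
eef_pos: [517.3, 284.5, 244.4]
orientation: [3.127, -0.295, -0.0]
wrist_force: [-0.3, -0.4, -1.1]
gripper_width: 1.006
```

```bash
python3 - <<'E'
from h import *
plan([517,287,244],-0.189)
snap('wrist','w6')
crop('w6',170,30,350,180,4,'c11')
E
```

```text
t 10.25 pos [517.3 284.5 244.4] yaw -0.188 tilt [-0.0003 -0.0007] gw 1.006 F [-0.3 -0.4 -1.1]
shift [-0.029 -0.095  0.014] turn [0.0008 0.0002 0.001 ] q [ 0.46  0.1   1.77 -0.    1.27  0.65]
```

View pics/w6.png

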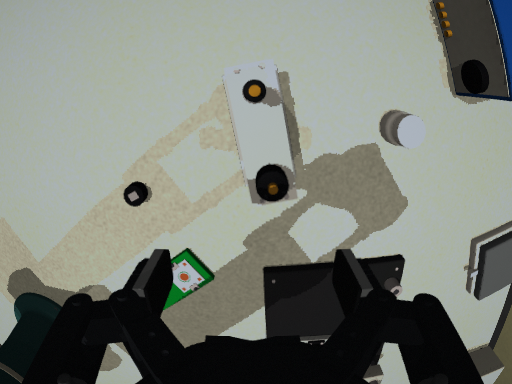

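View pics/c11.png

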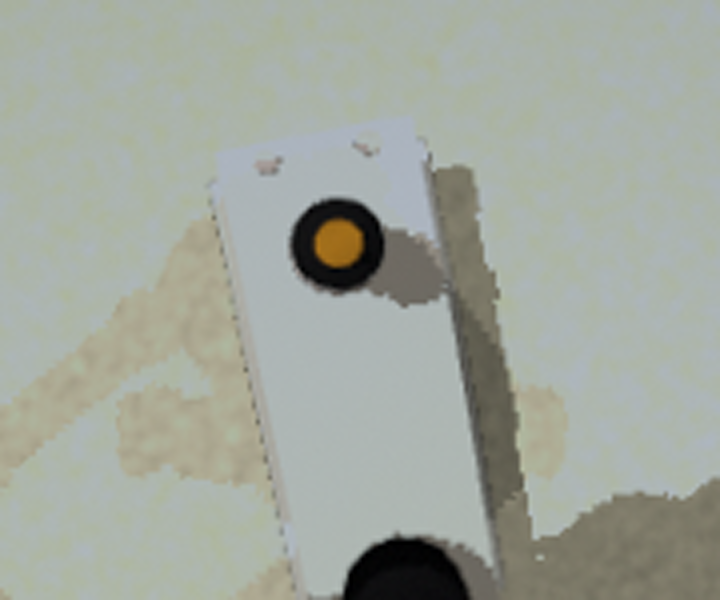

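```bash
python3 - <<'E'
from h import *
np.set_printoptions(precision=2,suppress=True)
W=lambda p,z:cf('w6',p,(170,30),4,z)
print(W([(339,243.5)],163),W([(337.5,245)],155))
p=load('w6')['p'][75:105,240:270]
hsv=cv2.cvtColor(p,cv2.COLOR_BGR2HSV);br=cv2.inRange(hsv,(10,120,100),(28,255,255));bl=cv2.inRange(hsv,(0,0,0),(180,255,60))
for n,m,z in(('sock',br,163),('handle',br|bl,155)):
    c,_=cv2.findContours(m,cv2.RETR_EXTERNAL,cv2.CHAIN_APPROX_NONE);c=max(c,key=len).reshape(-1,2)
    Q=np.array([fish('w6',u+240,v+75,z)[:2] for u,v in c]);A=np.c_[2*Q,np.ones(len(Q))];s=np.linalg.lstsq(A,(Q**2).sum(1),rcond=None)[0]
    print(n,c.mean(0)+[240,75],s[:2],np.sqrt(s[2]+s[0]**2+s[1]**2))
plan([533,368,125])
E
```

```text
[[533.71 369.02 163.  ]] [[533.46 368.88 155.  ]]
sock [254.16  90.29] [533.52 369.18] 4.031161542321791
handle [254.28  90.83] [533.58 369.01] 8.474002221764144
t 10.3 pos [517.4 284.1 244.4] yaw -0.1889 tilt [-0. -0.] gw 1.005 F [ 1.4 -0.5 -0.2]
shift [-0.02 -3.42  4.77] turn [0. 0. 0.] q [ 0.46  0.1   1.77 -0.    1.27  0.65]
```

Emit:
play_rows(
  motion=[0,-1.2,0.2,0,0,0,0,-2.6,0.5,0,0,0,0,-3.46,1.2,0,0,0,0,-3.46,1.8,0,0,0,0,-3.46,1.8,0,0,0],
)

```text
t: 10.92
eef_pos: [532.9, 367.6, 197.4]
orientation: [3.124, -0.297, -0.005]
wrist_force: [-0.4, 0.7, -0.1]
gripper_width: 1.0
```

```bash
python3 - <<'E'
from h import *
plan([533.5,369.1,104])
snap('wrist','w7')
crop('w7',130,180,380,330,3,'c12')
E
```

```text
t 10.93 pos [532.9 367.6 197.4] yaw -0.1898 tilt [-0.0035 -0.0028] gw 1.0 F [-0.4  0.7 -0.1]
shift [ 0.025 -0.076  3.736] turn [0. 0. 0.] q [ 0.57  0.24  1.7  -0.    1.21  0.76]
```

View pics/c12.png

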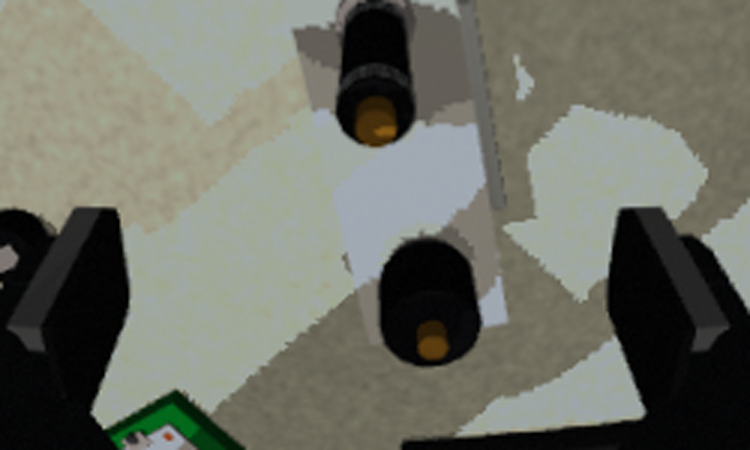

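```bash
python3 - <<'E'
from h import *
np.set_printoptions(precision=2,suppress=True)
p,M,s=state()
w=cf('w7',[(376,118)],(130,180),3,163)[0];print(w,(M.T@(w-p)))
a=load('w7');Ei=np.linalg.inv(a['E']);print(M.T@(Ei[:3,3]-p), M.T@Ei[:3,:3])
plan([0,0,0])
for x in ([533.5,369.1,163],):print((wfish('w7',np.array(x))-[130,180]+.5)*3-.5)
E
```

```text
[534.15 372.02 163.  ] [-0.05 -4.18 35.64]
[  -1.75  -82.77 -140.51] [[ 1.   -0.    0.  ]
 [ 0.   -0.95 -0.33]
 [ 0.    0.33 -0.95]]
t 10.97 pos [533.5 368.  198.6] yaw -0.1901 tilt [-0. -0.] gw 1.003 F [0.2 0.1 0.1]
shift [-18.16  18.47   8.01] turn [0. 0. 0.] q [ 0.57  0.24  1.7  -0.    1.21  0.76]
[375.55 130.52]
```

Emit:
play_rows(
  motion=[0,-0.04,1,0,0,0,0,-0.04,2,0,0,0,0,-0.04,3,0,0,0,0,-0.04,3.76,0,0,0,0,-0.04,3.76,0,0,0,0,-0.04,3.76,0,0,0],
)

```text
t: 11.72
eef_pos: [534.9, 370.8, 106.7]
orientation: [-3.126, 0.297, -0.002]
wrist_force: [-0.1, -0.9, 0.2]
gripper_width: 0.999
```

```bash
python3 - <<'E'
from h import *
snap('wrist','w8')
plan([533.5,369.1,104])
crop('w8',130,180,380,330,3,'c13')
E
```

```text
t 11.78 pos [535.1 371.1 107.1] yaw -0.1892 tilt [0.002  0.0013] gw 1.004 F [-0.2  0.3 -0.6]
shift [-0.047  0.089  0.124] turn [0. 0. 0.] q [ 0.57  0.32  1.78 -0.    1.05  0.76]
```

View pics/c13.png

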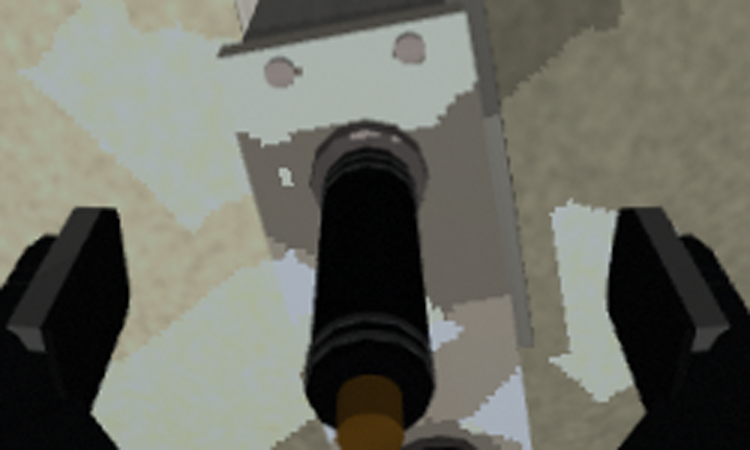

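Emit:
play_rows(
  motion=[0,0,0,0,0,0,0,0,0,0,0,0,0,0,0,0,0,0,0,0,0,0,0,0,0,0,0,0,0,0,0,0,0,0,0,0,0,0,0,0,0,0,0,0,0,0,0,0],
  hand=1,
)

```text
t: 12.78
eef_pos: [534.2, 370.7, 105.7]
orientation: [-3.127, 0.296, -0.0]
wrist_force: [0.0, 0.4, 1.9]
gripper_width: 0.195
```

```bash
python3 - <<'E'
from h import *
snap('wrist','w9')
plan([533.5,369.1,104])
crop('w9',130,180,380,330,3,'c14')
E
```

```text
t 12.82 pos [534.2 370.7 105.7] yaw -0.189 tilt [0.0003 0.0002] gw 0.195 F [ 0.9 -0.3  1.8]
shift [-0.016  0.068  0.07 ] turn [0. 0. 0.] q [0.57 0.32 1.78 0.   1.05 0.76]
```

View pics/c14.png

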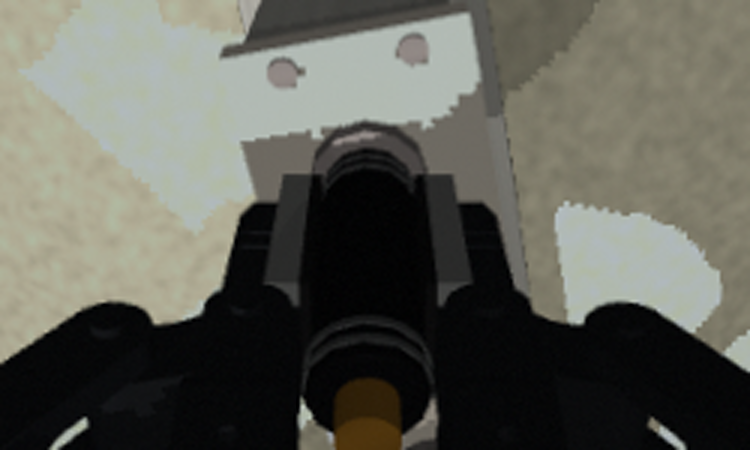

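Emit:
play_rows(
  motion=[0,0,-0.2,0,0,0,0,0,-0.6,0,0,0,0,0,-1.2,0,0,0,0,0,-2,0,0,0,0,0,-3,0,0,0,0,0,-4,0,0,0,0,0,-5,0,0,0,0,0,-5.8,0,0,0,0,0,-6,0,0,0,0,0,-6,0,0,0],
)

```text
t: 14.08
eef_pos: [534.1, 370.6, 255.7]
orientation: [-3.127, 0.296, -0.0]
wrist_force: [-0.3, -0.4, -1.1]
gripper_width: 0.196
```

```bash
python3 - <<'E'
from h import *
snap('wrist','w10');snap('scene','s10')
plan([547.1,-139.8,255],-0.189)
crop('s10',300,130,420,310,4,'c15')
crop('w10',130,180,380,330,3,'c16')
E
```

```text
t 14.18 pos [533.5 370.2 254.2] yaw -0.189 tilt [-0.0019 -0.0012] gw 0.193 F [-0.3  0.1 -0.4]
shift [ 4.3670e+00  1.9936e+01 -1.0000e-02] turn [0.0015 0.0016 0.    ] q [ 0.57  0.2   1.63 -0.    1.31  0.76]
```

View pics/c15.png

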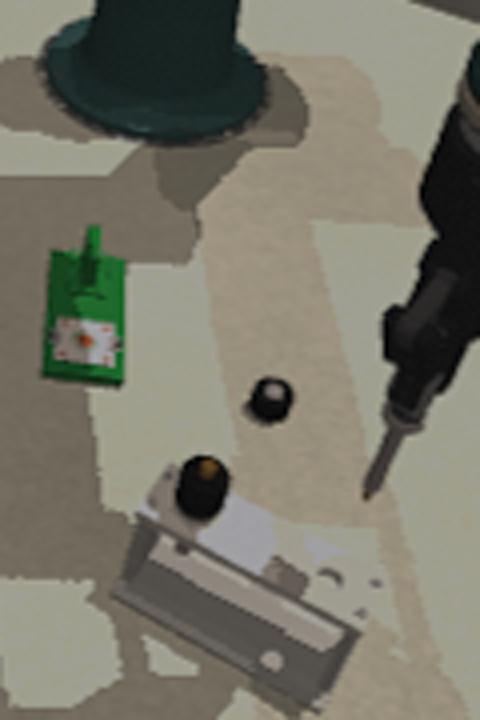

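View pics/c16.png

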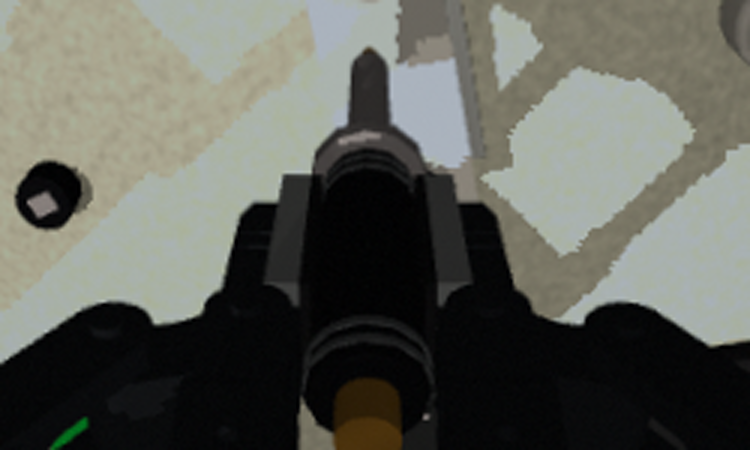

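Emit:
play_rows(
  motion=[0.1,0.5,0,0,0,0,0.4,1.7,0,0,0,0,0.8,3.4,0,0,0,0,1.2,5.4,0,0,0,0,1.65,7.5,0,0,0,0,2.1,9.6,0,0,0,0,2.6,11.7,0,0,0,0,3,13.6,0,0,0,0,3.35,15.2,0,0,0,0,3.6,16.2,0,0,0,0],
)

```text
t: 15.42
eef_pos: [545.3, -46.7, 254.7]
orientation: [3.127, -0.3, -0.002]
wrist_force: [-0.1, -0.2, 0.1]
gripper_width: 0.195
```

```bash
python3 - <<'E'
from h import *
plan([547.1,-139.8,255],-0.189)
E
```

```text
t 15.43 pos [545.3 -46.7 254.7] yaw -0.1911 tilt [-0.0016 -0.0005] gw 0.195 F [-0.1 -0.2  0.1]
shift [ 0.778  3.643 -0.01 ] turn [ 0.0007  0.0015 -0.0021] q [-0.13  0.01  1.85 -0.    1.29  0.06]
```

Emit:
play_rows(
  motion=[0.3,1.5,0,0,0,0,0.6,2.9,0,0,0,0,0.77,3.7,0.5,0,0,0,0.77,3.7,1.3,0,0,0,0.77,3.7,2.2,0,0,0,0.77,3.7,2.8,0,0,0,0.77,3.7,3,0,0,0,0.77,3.7,3,0,0,0,0.77,3.7,3,0,0,0],
)

```text
t: 16.55
eef_pos: [548.7, -138.5, 181.5]
orientation: [3.127, -0.296, 0.003]
wrist_force: [1.5, -0.3, -1.7]
gripper_width: 0.193
```

```bash
python3 - <<'E'
from h import *
snap('wrist','w11');snap('scene','s11');snap('top','t11')
plan([547.1,-139.8,180],-0.189)
crop('s11',170,150,270,260,6,'c17')
crop('w11',170,130,340,300,4,'c18')
E
```

```text
t 16.7 pos [ 548.5 -138.7  181.5] yaw -0.189 tilt [ 0.0016 -0.0005] gw 0.196 F [ 0.4 -0.1 -0.7]
shift [-0.048  0.054  0.059] turn [ 0.0002 -0.0017  0.    ] q [-0.29  0.09  1.9   0.    1.15 -0.1 ]
```

View pics/c17.png

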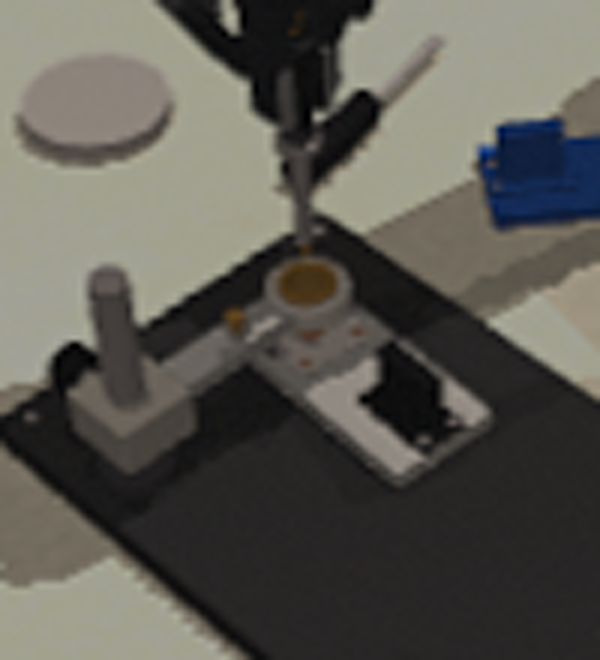

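View pics/c18.png

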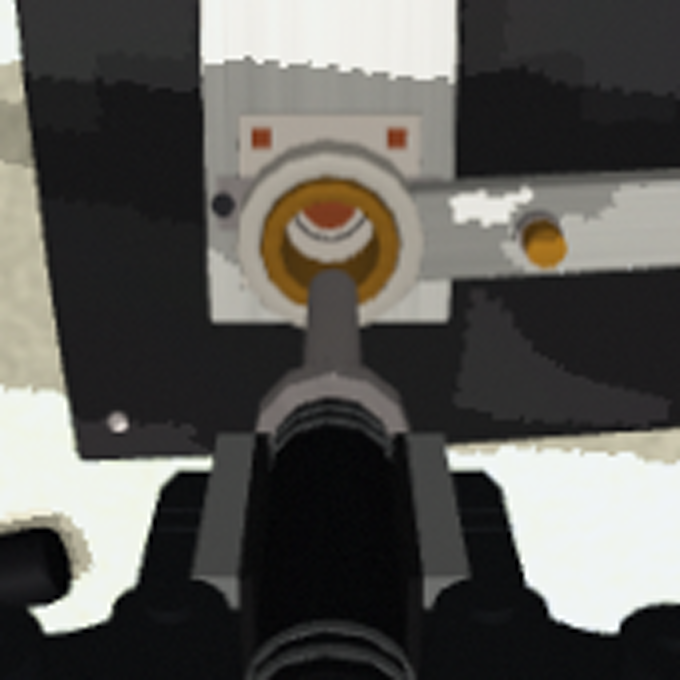

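View pics/t11.png

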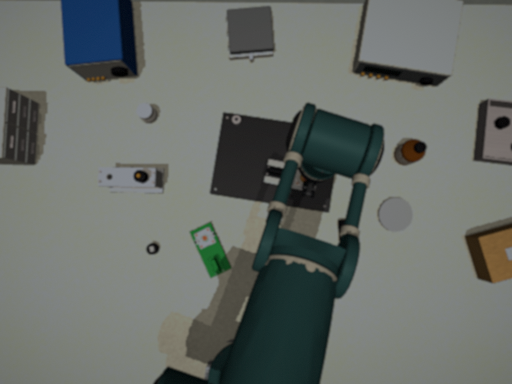

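```bash
python3 - <<'E'
from h import *
np.set_printoptions(precision=2,suppress=True)
crop('w11',225,165,280,215,12,'c19')
W=lambda p,z:cf('w11',p,(170,130),4,z)
print('bore c',W([(330,243)],70))
# predicted projections if probe axis at measured bore
for n,P in(('bore',(546.8,-141.5,70)),('stemend',(546.8,-141.5,101)),('tip',(546.8,-141.5,89)),('collar',(546.8,-141.5,161)),('pad',(546.8,-141.3,34))):
    print(n,(wfish('w11',np.array(P))-[225,165]+.5)*12-.5)
E
```

```text
bore c [[ 547.33 -139.81   70.  ]]
bore [328.24 332.2 ]
stemend [328.99 481.7 ]
tip [328.68 419.7 ]
collar [331.12 903.76]
pad [327.12 192.83]
```

View pics/c19.png

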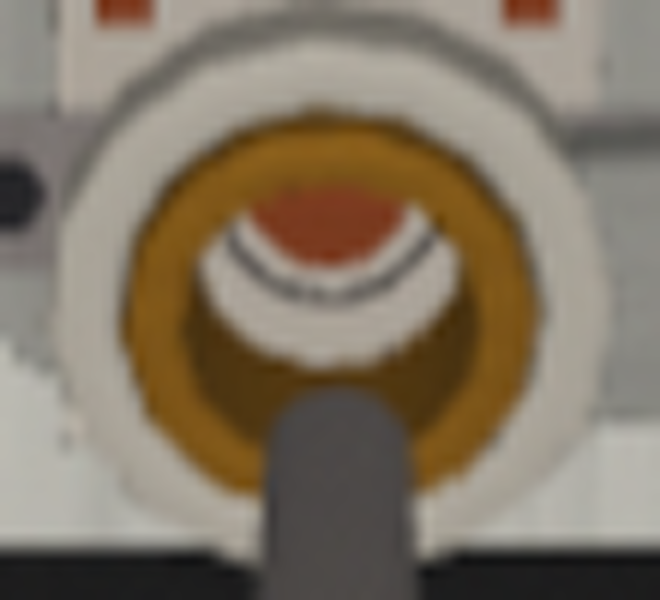

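```bash
python3 - <<'E'
from h import *
np.set_printoptions(precision=1,suppress=True)
bz=cz('s11',[(307,284)],(170,150),6,70)[0];print(bz)
for z in(70,89,101,125,155):print(z,(w2px('s11',np.r_[bz[:2],z])-[170,150]+.5)*6-.5)
crop('s11',205,160,240,205,16,'c20')
for z in(70,89,101,125,155):print(z,(w2px('s11',np.r_[bz[:2],z])-[205,160]+.5)*16-.5)
E
```

```text
[ 550.  -137.9   70. ]
70 [307. 284.]
89 [304.9 256.8]
101 [303.6 239.4]
125 [300.9 203.5]
155 [297.4 157.1]
70 [259.5 598.2]
89 [254.  525.8]
101 [250.5 479.1]
125 [243.2 383.6]
155 [233.8 259.8]
```

View pics/c20.png

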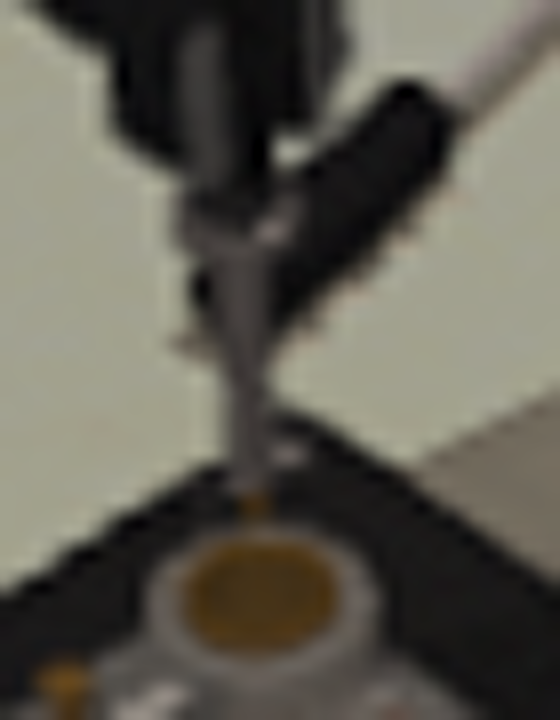

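Emit:
play_rows(
  motion=[-0.035,0.045,0,0,0,0,-0.035,0.045,0,0,0,0,-0.035,0.045,0.2,0,0,0,-0.035,0.045,0.4,0,0,0,-0.035,0.045,0.6,0,0,0,-0.035,0.045,0.6,0,0,0,-0.035,0.045,0.6,0,0,0],
)

```text
t: 17.58
eef_pos: [546.9, -139.5, 165.5]
orientation: [-3.128, 0.296, 0.0]
wrist_force: [0.3, -0.4, -0.8]
gripper_width: 0.193
```

```bash
cat >> h.py <<'E'
def avg(n=12):
    P=[];F=[];T=[]
    for i in range(n):
        imaging.read_camera('top');p,M,s=state();P.append(p);F.append(s['wrist_force']);T.append(M[:2,2])
    print('avg pos',np.mean(P,0).round(2),'sd',np.std(P,0).round(2),'F',np.mean(F,0).round(2),'sd',np.std(F,0).round(2),'tilt',np.mean(T,0).round(4),'t',s['t'])
E
python3 - <<'E'
from h import *
avg()
snap('wrist','w12');snap('scene','s12')
crop('s12',205,160,240,205,13,'c21')
crop('w12',225,165,280,215,12,'c22')
E
```

```text
avg pos [ 546.99 -139.52  165.7 ] sd [0.07 0.02 0.08] F [ 0.01  0.07 -0.91] sd [0.58 0.39 0.38] tilt [ 0.0003 -0.0001] t 18.175
```

View pics/c21.png

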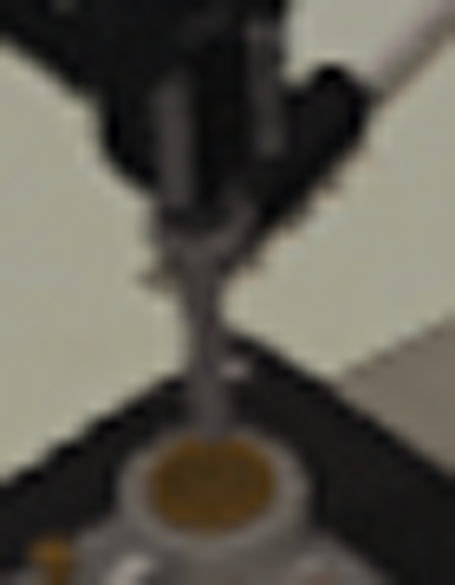

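View pics/c22.png

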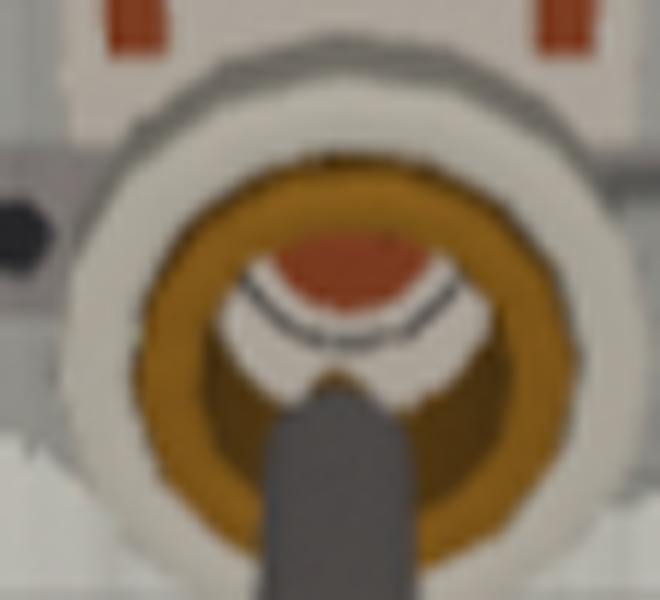

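```bash
cat >> h.py <<'E'
def borefit(f,x0,y0,x1,y1,z=70):
    p=load(f)['p'][y0:y1,x0:x1];hsv=cv2.cvtColor(p,cv2.COLOR_BGR2HSV);m=cv2.inRange(hsv,(14,120,70),(28,255,255))
    c,_=cv2.findContours(m,cv2.RETR_EXTERNAL,cv2.CHAIN_APPROX_NONE);c=max(c,key=len).reshape(-1,2)
    Q=np.array([fish(f,u+x0,v+y0,z)[:2] for u,v in c])
    from scipy.optimize import least_squares
    r=least_squares(lambda s:np.hypot(Q[:,0]-s[0],Q[:,1]-s[1])-15.6,Q.mean(0),loss='soft_l1',f_scale=0.3)
    return r.x,np.median(abs(r.fun))
E
python3 - <<'E'
from h import *
np.set_printoptions(precision=2,suppress=True)
print(borefit('w5',225,70,282,120),borefit('w11',232,172,272,208),borefit('w12',232,172,278,215))
T=lambda p,z:cf('w12',p,(225,165),12,z)
print('tip', T([(337,376)],73), 'stem side x at row 450', T([(263,450),(415,450)],85))
a=load('w12');Ei=np.linalg.inv(a['E']);print(Ei[:3,3])
E
```

```text
(array([ 546.8 , -141.54]), np.float64(0.49177692608346835)) (array([ 547.13, -140.01]), np.float64(0.6749087071394761)) (array([ 547.01, -140.44]), np.float64(0.831457544080406))
tip [[ 546.02 -139.38   73.  ]] stem side x at row 450 [[ 540.97 -139.41   85.  ]
 [ 550.92 -141.32   85.  ]]
[561.09 -57.72 307.45]
```

Emit:
play_rows(
  motion=[0.044,-0.008,0,0,0,0,0.044,-0.008,0,0,0,0,0.044,-0.008,0.2,0,0,0,0.044,-0.008,0.5,0,0,0,0.044,-0.008,0.8,0,0,0,0.044,-0.008,1.1,0,0,0,0.044,-0.008,1.3,0,0,0,0.044,-0.008,1.4,0,0,0,0.044,-0.008,1.4,0,0,0,0.044,-0.008,1.4,0,0,0],
)

```text
t: 19.52
eef_pos: [548.3, -139.6, 130.8]
orientation: [3.127, -0.296, 0.001]
wrist_force: [-0.8, -0.2, 0.4]
gripper_width: 0.194
```

```bash
python3 - <<'E'
from h import *
avg(16)
snap('wrist','w13');snap('scene','s13')
crop('s13',205,160,240,205,13,'c23')
crop('w13',220,165,290,235,10,'c24')
E
```

```text
avg pos [ 548.08 -139.53  130.67] sd [0.1  0.03 0.15] F [ 0.1  -0.06 -0.71] sd [0.48 0.5  0.43] tilt [ 0.0002 -0.0001] t 20.325
```

View pics/c23.png

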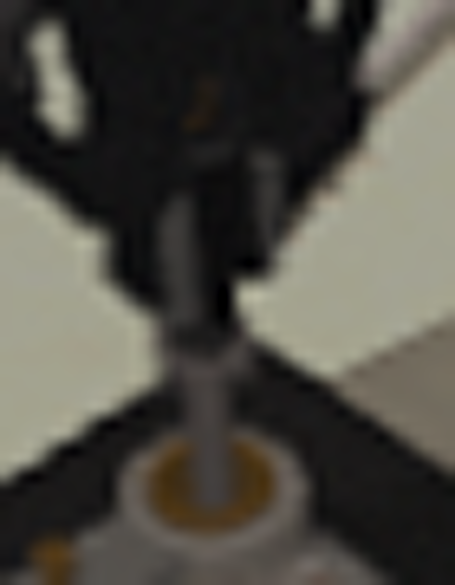

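View pics/c24.png

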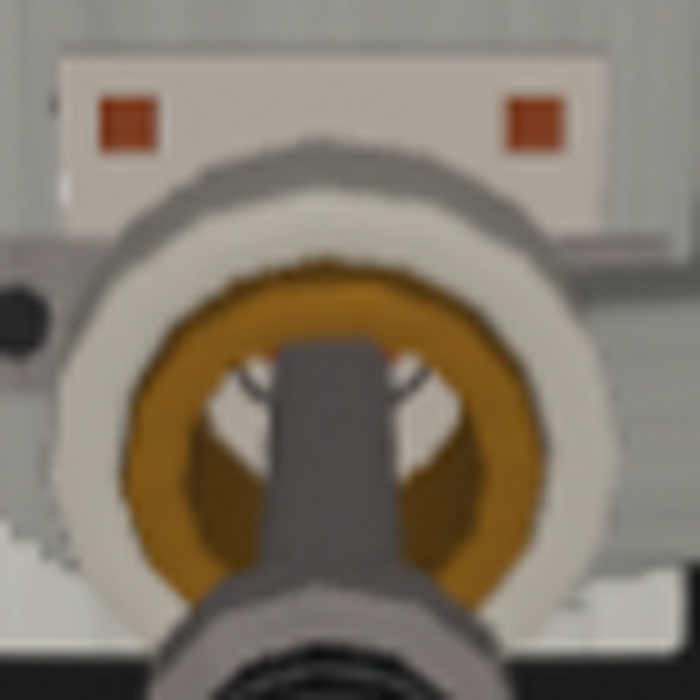

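```bash
python3 - <<'E'
from h import *
from scipy.optimize import least_squares
np.set_printoptions(precision=2,suppress=True)
a=load('w13');d=a['d'];fx,fy,cx,cy=a['k'];Ei=np.linalg.inv(a['E'])
v,u=np.mgrid[0:384,0:512];x=(u-cx)/fx;y=(v-cy)/fy;r=np.hypot(x,y)
X=np.stack([x/r*np.tan(r),-y/r*np.tan(r),-np.ones_like(r)],-1)*d[...,None]
W=X@Ei[:3,:3].T+Ei[:3,3]
hsv=cv2.cvtColor(a['p'],cv2.COLOR_BGR2HSV);br=cv2.inRange(hsv,(14,120,70),(28,255,255))>0
for (uu,vv) in((253,205),(253,212),(238,200),(270,215),(228,205),(253,188),(253,230)):print(uu,vv,d[vv,uu],W[vv,uu])
m=(abs(u-253)<30)&(v>185)&(v<235)
B=W[m&br&(abs(W[...,2]-70)<3)];print('brass n',len(B),B.mean(0))
def circ(Q,r0,x0):
    s=least_squares(lambda s:np.hypot(Q[:,0]-s[0],Q[:,1]-s[1])-r0,x0,loss='soft_l1',f_scale=.5);return s.x,np.median(abs(s.fun))
S=W[(abs(u-253)<=5)&(v>202)&(v<219)];S=S[(S[:,2]>55)&(S[:,2]<100)&(d[(abs(u-253)<=5)&(v>202)&(v<219)]>0)]
print('stem n',len(S),S[:,2].min(),S[:,2].max());print(circ(S,5,S[:,:2].mean(0)-[0,5]))
H=W[(abs(u-253)<30)&(v>170)&(v<240)&(abs(W[...,2]-67)<1.5)&~br];print('collar n',len(H))
E
```

```text
253 205 218.6697 [ 548.02 -135.81   68.46]
253 212 205.03645 [ 548.04 -135.44   82.74]
238 200 217.597 [ 537.95 -129.96   68.26]
270 215 220.028 [ 559.   -145.58   69.62]
228 205 220.82143 [ 529.59 -133.09   66.44]
253 188 215.7431 [ 550.41 -123.3    67.18]
253 230 171.54536 [ 548.49 -132.48  117.13]
brass n 523 [ 547.64 -136.45   68.96]
stem n 176 58.6434907455033 92.2633465486341
(array([ 546.95, -140.77]), np.float64(0.1448027634429736))
collar n 703
```

```bash
python3 - <<'E'
from h import *
from scipy.optimize import least_squares
np.set_printoptions(precision=2,suppress=True)
print(borefit('w13',228,185,278,232,70),borefit('w13',228,185,278,232,69))
a=load('w13');d=a['d'];fx,fy,cx,cy=a['k'];Ei=np.linalg.inv(a['E'])
v,u=np.mgrid[0:384,0:512];x=(u-cx)/fx;y=(v-cy)/fy;r=np.hypot(x,y)
X=np.stack([x/r*np.tan(r),-y/r*np.tan(r),-np.ones_like(r)],-1)*d[...,None]
W=X@Ei[:3,:3].T+Ei[:3,3]
hsv=cv2.cvtColor(a['p'],cv2.COLOR_BGR2HSV);br=(cv2.inRange(hsv,(14,120,100),(28,255,255))>0)&(abs(u-253)<25)&(v>188)&(v<232)
B=W[br]; 
# top annulus: z close to max plateau
print(np.percentile(B[:,2],[5,25,50,75,95]))
# plane fit of annulus + inner/outer extents by x
T=B[B[:,2]>68];print(T[:,0].min(),T[:,0].max(),T[:,1].max())
# fit: annulus center such that radii within [11,16]
f=lambda s:np.r_[np.clip(np.hypot(T[:,0]-s[0],T[:,1]-s[1])-15.8,0,None),np.clip(11.2-np.hypot(T[:,0]-s[0],T[:,1]-s[1]),0,None)]
s=least_squares(f,[547,-140],loss='soft_l1',f_scale=.3);print('annulus',s.x,s.cost)
# stem axis line fit by slices
for lo,hi in((56,64),(64,72),(72,80),(80,88),(88,96)):
    m=(abs(u-253)<=5)&(v>198)&(v<222)&(W[...,2]>lo)&(W[...,2]<hi)&(d>0);S=W[m]
    if len(S)<8: continue
    s=least_squares(lambda s:np.hypot(S[:,0]-s[0],S[:,1]-s[1])-5,S[:,:2].mean(0)-[0,5],loss='soft_l1',f_scale=.5);print(lo,hi,len(S),s.x)
E
```

```text
(array([ 546.97, -140.35]), np.float64(0.8169612330073406)) (array([ 546.92, -140.68]), np.float64(0.7218603230879665))
[67.83 68.64 69.08 69.49 70.26]
531.7105654955128 562.2082384753593 -57.73004556896218
annulus [ 547.07 -141.1 ] 20.631311433671073
56 64 39 [ 547.03 -140.84]
64 72 44 [ 546.9  -140.76]
72 80 47 [ 547.01 -140.76]
80 88 50 [ 546.88 -140.8 ]
88 96 37 [ 546.86 -140.68]
```

Emit:
play_rows(
  motion=[0,0,0.05,0,0,0,0,0,0.1,0,0,0,0,0,0.15,0,0,0,0,0,0.2,0,0,0,0,0,0.2,0,0,0,0,0,0.2,0,0,0],
)

```text
t: 21.18
eef_pos: [548.0, -139.5, 125.6]
orientation: [3.128, -0.296, -0.0]
wrist_force: [-0.3, -1.1, 0.2]
gripper_width: 0.194
```

```bash
python3 - <<'E'
from h import *
avg(24)
E
```

```text
avg pos [ 548.   -139.5   125.56] sd [0.01 0.01 0.03] F [-0.26  0.07  0.04] sd [0.42 0.31 0.52] tilt [ 0. -0.] t 22.375
```

Emit:
play_rows(
  motion=[0,0,0.04,0,0,0,0,0,0.08,0,0,0,0,0,0.115,0,0,0,0,0,0.115,0,0,0,0,0,0.115,0,0,0],
)

```text
t: 23.0
eef_pos: [548.1, -139.5, 122.7]
orientation: [3.128, -0.296, 0.0]
wrist_force: [0.1, 0.9, 1.1]
gripper_width: 0.2
```

```bash
python3 - <<'E'
from h import *
avg(30)
snap('wrist','w14');snap('scene','s14');snap('top','t14')
crop('w14',220,165,290,235,10,'c25')
print(borefit('w14',228,185,278,232))
E
```

```text
avg pos [ 548.03 -139.52  122.69] sd [0.02 0.01 0.03] F [-0.11 -0.06  1.14] sd [0.54 0.49 0.58] tilt [ 0.0001 -0.    ] t 24.5
(array([ 546.98116321, -140.39763734]), np.float64(0.7886064920482738))
```

View pics/c25.png

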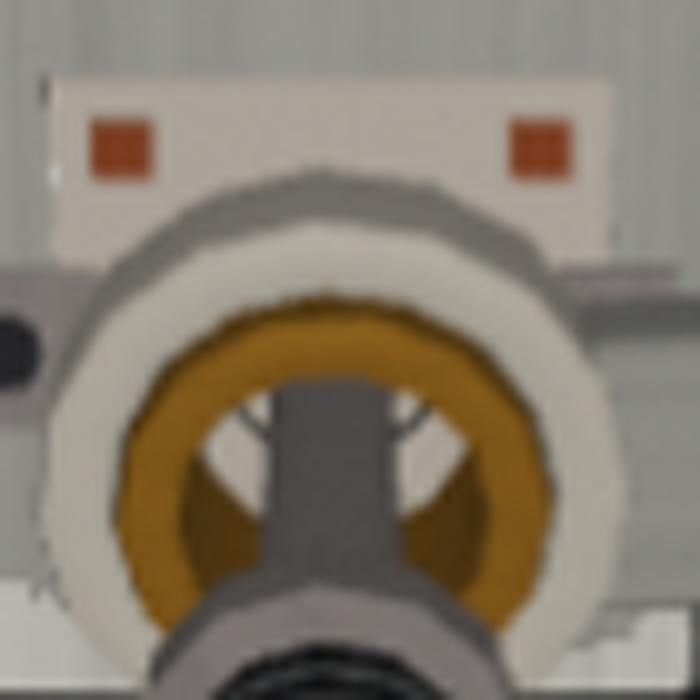

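View pics/s14.png

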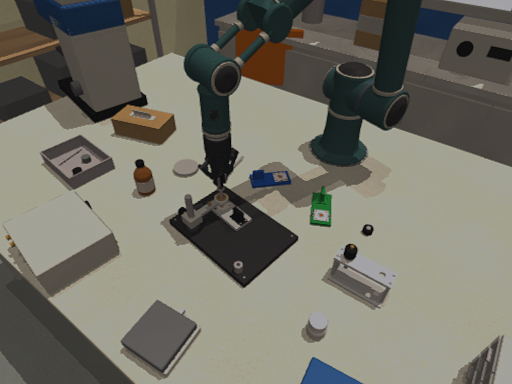

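```bash
python3 - <<'E'
from h import *
print(workorder.close_job())
E
```

```text
the job is handed in; nothing more can be done
None
```

The carrier is in place and the slim probe is standing in the sleeve with its tip pressed about half way in on the pad. I handed the job in at about 24.7 s, still holding the probe.

- **Carrier:** I slid it flat by its grip and let it go. The wrist camera then showed the pad within about 0.4 mm of the bore axis.
- **Centring:** The wrist images and depth put the stem within about 0.4 mm of the bore centre, with clear gaps left and right. The bore's y position is less certain: the two fits gave -140.4 and -141.1 mm, with the stem at -140.8.
- **Upright:** The stem centre stayed within about 0.2 mm over 30 mm of height, so the probe is upright as far as I can measure.
- **Spring:** Two separate checks agree that the pin is about half way in. The tool height gives about 4.0 mm pressed in, and the rise in wrist force (about 1.85 N) gives about 4.3 mm. There was no sideways force, and nothing suggested contact with the sleeve.
- **Everything else:** In the last overview picture the other objects look where they were. I did not measure each of them again.

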